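# Consolidate two part-filled bottle trays and stack the emptied tray

### The job

Two of the divided trays hold only some dropper bottles. Move the bottles out of the emptier tray into the free cells of the fuller one, so that it is full with one bottle standing upright in every cell, then put the emptied tray on top of the stack of empty trays so that it nests squarely and fully down inside the rim. Leave the full tray and the stack where they stand, lay no bottle over, and do not push the other things on the desk about.

Things in the scene. Friction and masses are not known exactly. Their poses are not given: they have to be found in the camera images.
- tray_a: the fuller part-filled tray: four bottles, free cells (0, +28) and (+52, -28). All four trays are alike: plain grey, 177 x 130 mm over the lip, 42 mm high, 0.2 kg. Origin: centre of the underside; x along the length (a paper card is on the end at -x), y across, z up. 2 x 3 cells of 46 x 46 mm, centres at x = -52, 0, 52 and y = -28, 28 mm; cell floor at z = 3 mm
- tray_b: the emptier part-filled tray: two bottles; like tray_a. Cross dividers (x = -26, 26 mm, 6 mm thick) are 29 mm high; a spine 10 mm thick along the middle (y = 0) is 32 mm high. Its clear stretch between the cross dividers, 46 mm long, at the centre of mass, is the place to pinch an empty tray, a finger in each middle cell
- stack_low: lower tray of the stack of empties, on the desk; like tray_a. Below z = 29 mm a tray is 158 x 110 mm. A ledge at z = 32 mm carries the next tray inside a rim (z = 32 to 42 mm) that opens from 164 x 116 mm at the ledge to 167 x 119 mm at the top
- stack_top: upper tray of the stack of empties, nested in stack_low; like tray_a. The emptied tray goes on top of it. A nested tray's underside lies 32 mm above that of the tray below; it fits either way round, with about 3 mm of play on each side
- bottle_1: amber dropper bottle with black dropper cap, closed, rigid, 94 mm high, 70 g; at the start in tray_a, cell (-52, -28). Origin: centre of its foot, z up; round. Body 33 mm across up to its shoulder at 60 mm; the cap above it (collar 22 mm across, bulb narrower above) is the part to grasp. In a tray its top is 97 mm above the tray's underside.
- bottle_2: amber dropper bottle with black dropper cap, closed, rigid, 94 mm high, 70 g; at the start in tray_a, cell (-52, +28). Origin: centre of its foot, z up; round. Body 33 mm across up to its shoulder at 60 mm; the cap above it (collar 22 mm across, bulb narrower above) is the part to grasp. In a tray its top is 97 mm above the tray's underside.
- bottle_3: amber dropper bottle with black dropper cap, closed, rigid, 94 mm high, 70 g; at the start in tray_a, cell (0, -28). Origin: centre of its foot, z up; round. Body 33 mm across up to its shoulder at 60 mm; the cap above it (collar 22 mm across, bulb narrower above) is the part to grasp. In a tray its top is 97 mm above the tray's underside.
- bottle_4: amber dropper bottle with black dropper cap, closed, rigid, 94 mm high, 70 g; at the start in tray_a, cell (+52, +28). Origin: centre of its foot, z up; round. Body 33 mm across up to its shoulder at 60 mm; the cap above it (collar 22 mm across, bulb narrower above) is the part to grasp. In a tray its top is 97 mm above the tray's underside.
- bottle_5: amber dropper bottle with black dropper cap, closed, rigid, 94 mm high, 70 g; at the start in tray_b, cell (-52, +28). Origin: centre of its foot, z up; round. Body 33 mm across up to its shoulder at 60 mm; the cap above it (collar 22 mm across, bulb narrower above) is the part to grasp. In a tray its top is 97 mm above the tray's underside.
- bottle_6: amber dropper bottle with black dropper cap, closed, rigid, 94 mm high, 70 g; at the start in tray_b, cell (+52, -28). Origin: centre of its foot, z up; round. Body 33 mm across up to its shoulder at 60 mm; the cap above it (collar 22 mm across, bulb narrower above) is the part to grasp. In a tray its top is 97 mm above the tray's underside.
- ball_pen: blue ball pen, 9 x 148 x 10 mm, lying on the desk between the trays; a bystander. Origin: centre of its underside
- tweezers: steel tweezers, 12 x 120 x 8 mm, lying on the desk between the trays; a bystander. Origin: centre of the underside
- wafer_box: round white wafer carrier, 66 mm across, 18 mm high, on the desk behind the trays; a bystander. Origin: centre of the underside
- tape_roll: roll of paper tape, 68 mm across, 18 mm high, on the desk behind the trays; a bystander. Origin: centre of the underside
Things that resemble listed ones, but are neither listed nor needed, are in the scene too. Leave any green or yellow look-alike of the bottle_4 alone.

How it is judged:
By the outcome, as a careful person would: the job done as asked, in the order asked, and still so for the second after the job is handed in, with the robot touching nothing.
It also fails if it takes over 67 s, if anything falls off the work surface, if the arm or the gripper's body presses on something with over 40 N, if the wrist force passes 120 N, or if a joint passes its speed limit or range.

### The arm

A 7-joint arm with a two-finger parallel gripper is mounted at the origin on a cart in front of the work surface, level with it; the furniture and walls round the work are solid. World frame = base frame: x ahead of the robot, y to its left, z up, the work surface at z = 0. Lengths are in m, angles in rad, forces in N, time in s.
With the tool pointing down it reaches from about 0.4 to 0.9 m from the base axis. Payload 5.6 kg.
Tool frame: the origin (TCP) lies midway between the tips of the shut fingers; the grasp point (between the pads) lies 19 mm behind it; y points along the fingers, z is the direction in which the jaws open and shut, and the axes are right-handed (so a half turn about y gives the same grasp; the last joint's range is limited). The gripper opens to 92 mm and grips with 3 to 60 N. Pads are 20 mm wide; open, the fingers measure 128 mm over their backs; the gripper's body (75 mm by 189 mm) begins 69 mm behind the grasp point.
Start: joints at [1.163, 0.468, -0.012, 1.603, 0.006, 1.071, -0.056], TCP at [0.232, -0.607, 0.215] pointing down, gripper open.
Joint ranges: [-2.53, 2.53], [-0.31, 2.02], [-1.57, 1.55], [0.28, 2.44], [-1.29, 4.43], [0.15, 1.84], [-2.92, 2.92]. Speed limits (rad/s): [2.57, 2.57, 3.14, 3.14, 3.14, 3.14, 3.14].

### API

Orientations are given as a 3x3 rotation matrix whose columns are the frame's x, y, z axes.
In Python, from station import env, effector, solver, viewer, workorder, search_frame, tip_of gives the robot as it stands. Calls block until the motion is done:
- env.reach(position, orientation): joint-space move of the TCP to a pose.
- env.movel(position, frame=None, rate=0.15): straight line of the TCP; frame=None keeps the orientation; rate is the mean speed in m/s.
- env.goto_joints(angles): joint-space move.
- effector.release() and effector.grasp(squeeze=None): open the fingers fully, or close them until they stop; squeeze is the grip in N (None keeps the last).
- env.pause(seconds).
- solver.inverse_kinematics(position, orientation): joint angles nearest the present ones, or None.
- env.sense(): the state.
- viewer.read_camera(name): name is "side" or "top"; returns (picture, depth): 480x640x3 uint8, red, green, blue; 480x640 float32, m along the optical axis (not along the pixel's ray), 0 where there is no reading.
- viewer.camera_info(name): a dict with "intrinsics" (3x3 intrinsics, pixels), "eye" and "rotation" of the camera in the world. Camera axes: x right, y up, looking along -z (the intrinsics and any distortion apply to the point x, -y, -z); pixel columns grow to the right and rows downward; lengths in m; the calibration is good to about 2 mm. A picture is of the moment at which its call begins. camera_info takes no time and is no camera call.
A pose or a line that the arm cannot do raises env.PlanningError and nothing moves.
- workorder.finish_job(): hands the job in, once; it reports no verdict.
Trained networks look in the newest picture that a camera, given by its name, has taken for a name from the list of things; names that differ only in an ending like _2 or _b are one class to them, and where a whole thing is asked for, a point or a joint stands for the part that bears it (a point fixed in the world has none). Each returns a list of dicts, best first, with "score" (0 to 1); they miss things now and then, are a little off and sometimes report something else, mostly with a low value. They report only what shows in the picture. A call takes as long as a camera call. They do not tell look-alikes from the thing itself.
- search_frame(camera, name): "at" ([x, y, z] in m, in world coordinates, good to about 4 mm: the middle of the surface that is visible of it).
- tip_of(camera, name): "at" ([x, y, z] in m, in world coordinates, good to about 4 mm: a listed point, or the origin of a listed thing).
The state is a dict: "t": time; "joint_positions": joint angles; "joint_velocities": joint speeds; "tau": joint torques, N m; "ee_pos": TCP position; "tcp_rot": TCP orientation; "wrist_force": force on the tool from outside, world axes, zero at the start; "moment": the same for the moment, N m; "gripper_width": finger opening in m.
Only numpy, scipy, OpenCV 4.12 (cv2) and the standard library are available. Lean on these libraries where they do the work, as an engineer would, in place of code of your own. Each camera call takes 0.05 s, during which the arm holds its last target.

## Working session

There is one attempt and no reset: what is moved stays moved. The work goes in short steps, each a Python script; the robot and the scene stay as the last script left them, time stands still between calls to the robot, and variables do not carry over. Pictures are saved under pics/ and viewed, and the job is handed in when it is done.

```bash
ls; mkdir -p pics; python3 - <<'E'
from station import env, effector, solver, viewer, workorder
import cv2,numpy as np
s=env.sense();print(s['t'],s['ee_pos'],s['tcp_rot'],s['gripper_width'])
for n in ('side','top'):
    p,d=viewer.read_camera(n);cv2.imwrite(f'pics/{n}0.png',p[:,:,::-1]);np.savez(f'pics/{n}0.npz',p=p,d=d)
    i=viewer.camera_info(n);print(n,i)
E
```

```text
pics
0.0 [ 0.23160089 -0.60672564  0.21362558] [[-9.34228740e-01 -7.65220488e-04  3.56673627e-01]
 [-3.56674419e-01  1.59776397e-03 -9.34227385e-01]
 [ 1.45009665e-04 -9.99998431e-01 -1.76561159e-03]] 0.09181173219399918
side {'intrinsics': array([[619.78145937,   0.        , 309.91929958],
       [  0.        , 619.78145937, 245.05361742],
       [  0.        ,   0.        ,   1.        ]]), 'eye': array([ 0.24554537, -0.62959247,  0.99107364]), 'rotation': array([[ 0.9164188 ,  0.30627996, -0.25762215],
       [-0.39985571,  0.72815908, -0.55668642],
       [ 0.01708801,  0.61316958,  0.78976646]])}
top {'intrinsics': array([[434.89686517,   0.        , 329.60626764],
       [  0.        , 434.89686517, 245.62818964],
       [  0.        ,   0.        ,   1.        ]]), 'eye': array([0.4258074 , 0.03007724, 0.90247142]), 'rotation': array([[ 0.01042754,  0.99301445, -0.11753118],
       [-0.99991271,  0.01130863,  0.00683226],
       [ 0.00811365,  0.11744968,  0.99304569]])}
```

View pics/top0.png

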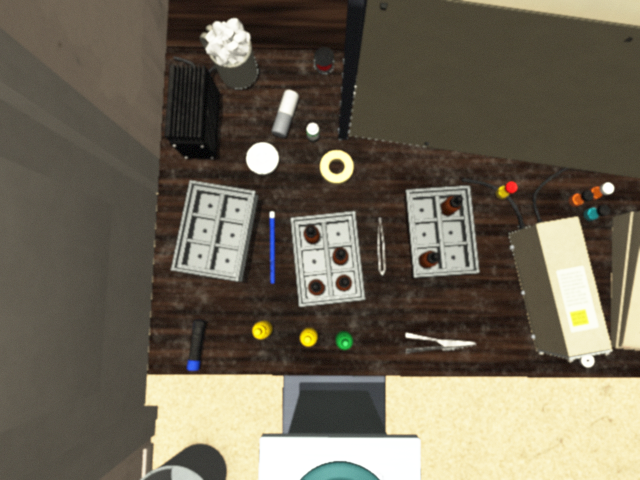

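View pics/side0.png

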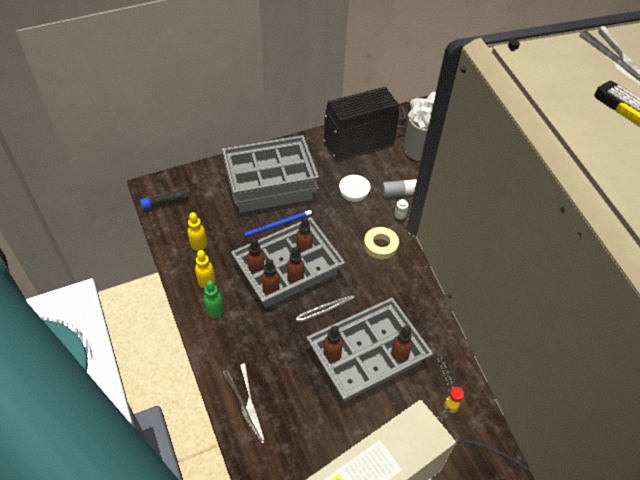

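```bash
cat > h.py <<'E'
import numpy as np,cv2
from scipy.optimize import minimize
from station import env, effector, solver, viewer, workorder
def cloud(name,d):
    i=viewer.camera_info(name);K=i['intrinsics'];v,u=np.mgrid[:480,:640]
    c=np.stack([(u-K[0,2])/K[0,0]*d,-(v-K[1,2])/K[1,1]*d,-d],-1)
    P=c@i['rotation'].T+i['eye'];P[d==0]=np.nan;return P
def proj(name,X):
    i=viewer.camera_info(name);K=i['intrinsics'];c=(np.atleast_2d(X)-i['eye'])@i['rotation']
    return np.stack([K[0,0]*c[:,0]/-c[:,2]+K[0,2],K[1,1]*-c[:,1]/-c[:,2]+K[1,2]],-1)
def rz(a): return np.array([[np.cos(a),-np.sin(a)],[np.sin(a),np.cos(a)]])
def fitrect(pts):
    (c,s,a)=cv2.minAreaRect(pts.astype(np.float32)*1000); return c,s,a
E
python3 - <<'E'
from h import *
for n in ('top','side'):
    z=np.load(f'pics/{n}0.npz');P=cloud(n,z['d'])
    def near(x,y,r=.11): return (np.hypot(P[...,0]-x,P[...,1]-y)<r)
    Z=P[...,2]
    # colours gray: print centre positions
    for nm,uv,h in (('a',(327,258),.042),('b',(443,230),.042),('s',(215,232),.074)):
        if n=='top':
            c=P[uv[1],uv[0]]; 
            open(f'/tmp/c_{nm}','w').write(f'{c[0]} {c[1]}')
        c=[float(q) for q in open(f'/tmp/c_{nm}').read().split()]
        m=near(*c,.115)&(np.abs(Z-h)<.004)
        print(n,nm,c,m.sum(),np.nanmedian(Z[m]),fitrect(P[m][:,:2]))
        print(np.histogram(Z[near(*c,.09)],bins=np.arange(-.006,.11,.004))[0])
    m=near(.3,-.35,.05); 
E
```

```text
top a [0.5037472963858447, 0.0290624645899091] 904 0.04202855656227705 ((503.6606750488281, 29.283573150634766), (177.68006896972656, 129.4915313720703), 6.707395076751709)
[ 133 1319 1261   75   41   59   47   79  454  999  174  292  282  124
  179  106   28    8    8   38  161   25    7    5   56  114   14    0]
top b [0.5682637024812172, -0.2139728468127203] 876 0.04218060429386944 ((561.6724243164062, -200.2725830078125), (177.95462036132812, 129.92266845703125), 4.6157355308532715)
[ 120 1239 1201  118   99  122  104  144  503  926  197  256  275   68
   65   71   19    9   13   25   70   15   14   12   30   54    6    0]
top s [0.548981932053962, 0.24706584629841793] 947 0.07404206685274684 ((552.8345336914062, 249.13058471679688), (130.7005157470703, 177.64585876464844), 81.19880676269531)
[ 152  616   53    0    0    0    0    0   19 1010 1644  224  193  121
  101  142  545 1057  140  301  277    3    0    0    0    0    0    0]
side a [0.5037472963858447, 0.0290624645899091] 971 0.04266944203969769 ((502.67596435546875, 28.870105743408203), (178.6483917236328, 131.96185302734375), 6.433552265167236)
[101 811 666 260 187 240 210 218 399 752 368 276 400 154 167 177  99  46
  53  72 135  71  46  41  61 107  25   0]
side b [0.5682637024812172, -0.2139728468127203] 1109 0.04270755017827732 ((560.6250610351562, -200.42721557617188), (179.0388641357422, 132.1678466796875), 4.592383861541748)
[ 152 1602 1725  370  236  220  218  271  477 1038  344  263  425  121
   98  107   50   22   31   37   79   49   25   20   34   55   29    0]
side s [0.548981932053962, 0.24706584629841793] 693 0.0744925314460354 ((552.464111328125, 248.4954833984375), (135.404052734375, 177.82948303222656), 81.17247772216797)
[ 73 463 264  83  82  89  73  36  22 203 697 401 370 292 265 251 336 651
 341 203 254  28   0   0   0   0   0   0]
```

```bash
python3 - <<'E'
from h import *
P=cloud('top',np.load('pics/top0.npz')['d'])
for u,v in((355,133),(400,138),(500,155),(560,160),(450,60),(290,100),(325,60),(510,190),(600,350),(520,240),(550,225)):
    print(u,v,np.round(P[v,u],3))
P2=cloud('side',np.load('pics/side0.npz')['d'])
for u,v in ((415,200),(430,150),(450,280),(480,350),(470,100)): print(u,v,np.round(P2[v,u],3))
E
```

```text
355 133 [ 0.761 -0.026  0.042]
400 138 [ 0.749 -0.117  0.05 ]
500 155 [ 0.72  -0.325  0.038]
560 160 [ 0.704 -0.437  0.059]
450 60 [ 0.746 -0.134  0.349]
290 100 [0.838 0.111 0.027]
325 60 [0.925 0.038 0.033]
510 190 [ 0.643 -0.337  0.051]
600 350 [ 0.339 -0.45   0.129]
520 240 [ 0.543 -0.355  0.047]
550 225 [ 0.56  -0.374  0.127]
415 200 [ 0.746 -0.006  0.137]
430 150 [ 0.751 -0.01   0.265]
450 280 [ 0.744 -0.156  0.078]
480 350 [ 0.726 -0.29   0.058]
470 100 [ 0.755 -0.068  0.413]
```

```bash
cat >> h.py <<'E'
A={'a':(.5031,.0291,6.6),'b':(.5613,-.2003,4.6),'s':(.5527,.2489,-8.8)}
def W(t,lx,ly):
    x,y,a=A[t];return np.array([x,y])+rz(np.radians(a))@np.array([lx,ly])/1000
def R(deg):
    c,s=np.cos(np.radians(deg)),np.sin(np.radians(deg));return np.array([[s,0,c],[-c,0,s],[0,-1,0.]])
def st(tag=''):
    s=env.sense();print(tag,round(s['t'],2),np.round(s['ee_pos'],4),'w',round(s['gripper_width'],4),'f',np.round(s['wrist_force'],1),'j7',round(s['joint_positions'][6],2))
def best(p,deg):
    "of the two equal yaws, the nearer in joint space"
    q0=np.array(env.sense()['joint_positions']);o=[]
    for d in(deg,deg+180):
        q=solver.inverse_kinematics(list(p),R(d))
        if q is not None:o.append((np.abs(np.array(q)-q0).max(),d))
    return min(o)[1]
def shot(n,f):
    p,d=viewer.read_camera(n);cv2.imwrite(f'pics/{f}.png',p[:,:,::-1]);np.savez(f'pics/{f}.npz',p=p,d=d)
E
python3 - <<'E'
from h import *
p=W('b',-55.9,29.5); ang=-40.4
up=[*p,.18]; d=best(up,ang); print(p,d)
env.reach(up,R(d)); st('up')
env.movel([*p,.125],rate=.2); st()
shot('side','s1');shot('top','t1')
E
```

```text
[ 0.50321419 -0.17537814] -40.4
up 1.95 [ 0.5029 -0.177   0.18  ] w 0.0919 f [ 0.4 -0.3 -0.4] j7 -0.57
 2.38 [ 0.503  -0.1759  0.1249] w 0.0921 f [ 0.4 -0.5 -0.1] j7 -0.6
```

View pics/s1.png

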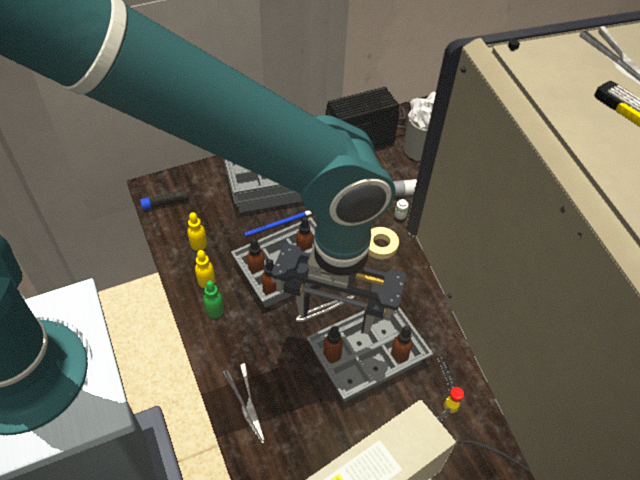

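```bash
python3 - <<'E'
import cv2
p=cv2.imread('pics/s1.png')[230:400,240:450];cv2.imwrite('pics/s1z.png',cv2.resize(p,None,fx=3.5,fy=3.5,interpolation=cv2.INTER_CUBIC))
E
```

```text
(no output)
```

View pics/s1z.png

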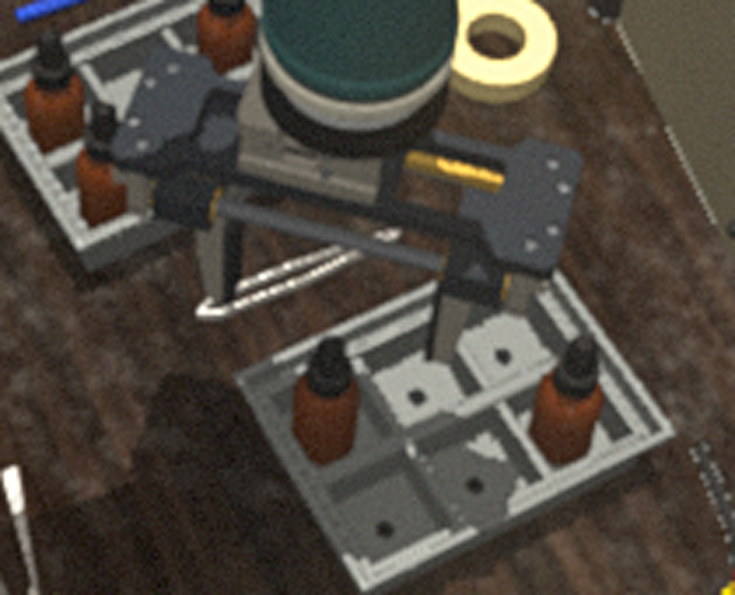

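```bash
python3 - <<'E'
from h import *
p=W('b',-55.9,29.5)
env.movel([*p,.070],rate=.1); st('dn')
effector.grasp(20); st('gr')
env.movel([*p,.190],rate=.2); st('lift')
q=W('a',0,28)
env.reach([*q,.195],R(-40.4)); st('over')
shot('side','s2');shot('top','t2')
E
python3 - <<'E'
import cv2
p=cv2.imread('pics/s2.png')[150:400,180:480];cv2.imwrite('pics/s2z.png',cv2.resize(p,None,fx=2.4,fy=2.4,interpolation=cv2.INTER_CUBIC))
E
```

```text
dn 3.17 [ 0.5036 -0.1754  0.0704] w 0.0921 f [-0.   0.3  0. ] j7 -0.64
gr 4.26 [ 0.5033 -0.1754  0.07  ] w 0.0208 f [ 0.3  0.5 -0.2] j7 -0.64
lift 5.01 [ 0.5023 -0.1753  0.189 ] w 0.0206 f [ 0.4  0.  -0.1] j7 -0.56
over 5.93 [0.4999 0.0553 0.1943] w 0.0203 f [-0.1  0.3 -1.1] j7 -1.04
```

View pics/s2z.png

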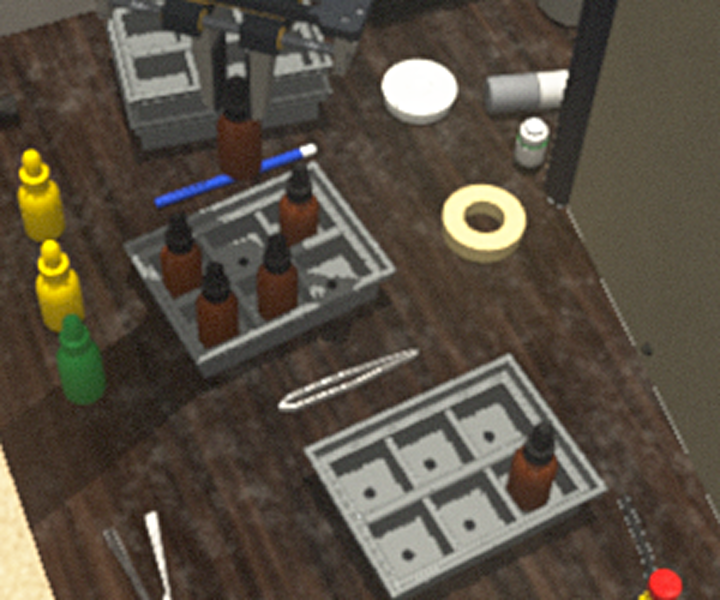

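```bash
python3 - <<'E'
from h import *
q=W('a',0,28)
env.movel([*q,.110],rate=.15)
env.movel([*q,.0715],rate=.06); st('low')
effector.release(); st('rel')
env.movel([*q,.15],rate=.2); st()
p=W('b',49.9,-25.7); d=best([*p,.16],-58.4); print(p,d)
env.reach([*p,.16],R(d)); st()
shot('side','s3');shot('top','t3')
E
```

```text
low 7.54 [0.5    0.057  0.0715] w 0.0206 f [-0.2 -0.2 -0.4] j7 -1.15
rel 8.67 [0.4999 0.0569 0.0715] w 0.0922 f [0.5 1.1 0.5] j7 -1.15
 9.21 [0.4995 0.0566 0.1496] w 0.0921 f [ 0.5  0.5 -0.7] j7 -1.08
[ 0.61310038 -0.22191529] -58.4
 10.36 [ 0.6132 -0.2191  0.1597] w 0.0919 f [-0.1  0.   0.5] j7 -0.86
```

View pics/s3.png

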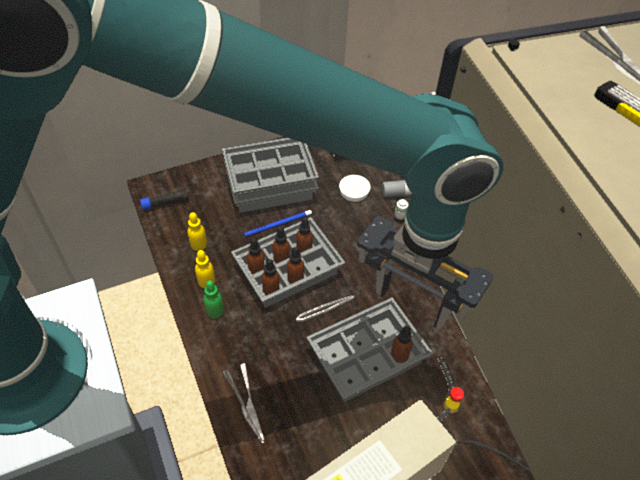

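View pics/t3.png

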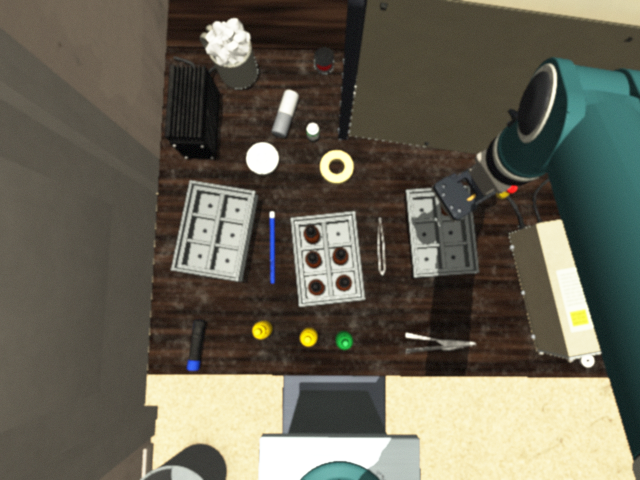

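```bash
python3 - <<'E'
from h import *
p=W('b',49.9,-25.7)
env.movel([*p,.110],rate=.15); st()
env.movel([*p,.070],rate=.1); st('dn')
effector.grasp(20); st('gr')
env.movel([*p,.190],rate=.2); st('lift')
q=W('a',54,-31)
env.reach([*q,.195],R(-27.4)); st('over')
env.movel([*q,.13],rate=.15)
shot('side','s4')
E
```

```text
10.94 [ 0.6133 -0.2213  0.1102] w 0.0921 f [-0.   0.8  0. ] j7 -0.88
dn 11.49 [ 0.6132 -0.2219  0.07  ] w 0.092 f [-0.5 -0.7 -0.4] j7 -0.89
gr 12.57 [ 0.6131 -0.222   0.07  ] w 0.02 f [-0.2  0.3 -0.7] j7 -0.89
lift 13.32 [ 0.6122 -0.2218  0.1888] w 0.0202 f [ 0.8  0.8 -1.1] j7 -0.85
over 14.25 [0.5609 0.0021 0.1947] w 0.02 f [ 0.2 -0.6 -1.2] j7 -0.73
```

View pics/s4.png

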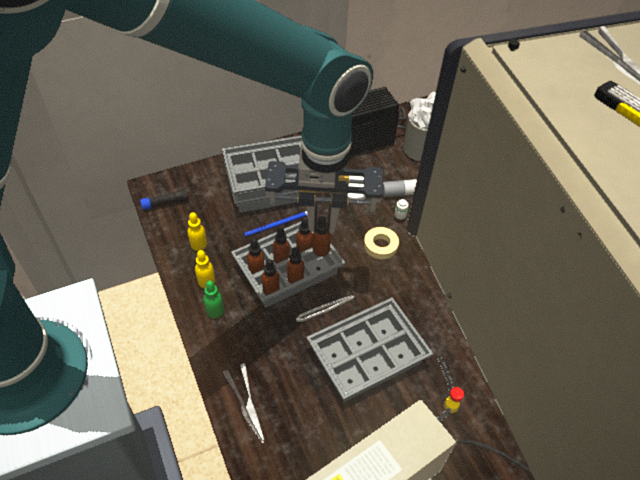

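```bash
python3 - <<'E'
from h import *
q=W('a',54,-31)
env.movel([*q,.095],rate=.12)
env.movel([*q,.0715],rate=.06); st('low')
effector.release(); st('rel')
env.movel([*q,.16],rate=.2); st()
p=W('b',0,18); d=best([*p,.12],4.6); print(p,d)
env.reach([*p,.12],R(d)); st()
shot('side','s5');shot('top','t5')
for n,f in(('top','t5'),('side','s5')):
    P=cloud(n,np.load(f'pics/{f}.npz')['d']);Z=P[...,2]
    for nm,h in(('a',.042),('b',.042),('s',.074)):
        c=A[nm];m=(np.hypot(P[...,0]-c[0],P[...,1]-c[1])<.115)&(np.abs(Z-h)<.004)
        print(n,nm,m.sum(),fitrect(P[m][:,:2]))
E
```

```text
low 15.87 [0.5601 0.0046 0.0712] w 0.0201 f [-0.7  0.1 -0.3] j7 -0.82
rel 16.99 [0.5603 0.0045 0.0715] w 0.0922 f [ 0.6 -0.5 -0.2] j7 -0.82
 17.58 [0.5598 0.0042 0.1594] w 0.0918 f [-0.  -0.5 -1.2] j7 -0.76
[ 0.55985642 -0.18235798] 4.6
 18.38 [ 0.5595 -0.1807  0.119 ] w 0.092 f [-0.2  1.1  0.1] j7 0.06
top a 915 ((503.7366027832031, 29.2454833984375), (177.78115844726562, 129.4185028076172), 6.705535411834717)
top b 421 ((561.2890014648438, -199.75619506835938), (177.44203186035156, 128.80032348632812), 4.594845771789551)
top s 943 ((552.721923828125, 248.86587524414062), (130.01194763183594, 177.8048095703125), 81.0436782836914)
side a 956 ((503.2847595214844, 29.19890594482422), (179.22718811035156, 132.27500915527344), 6.708599090576172)
side b 1020 ((560.4658203125, -201.10321044921875), (178.42591857910156, 130.87911987304688), 4.341999053955078)
side s 258 ((506.32598876953125, 211.01242065429688), (88.11585998535156, 182.96844482421875), 44.263580322265625)
```

View pics/s5.png

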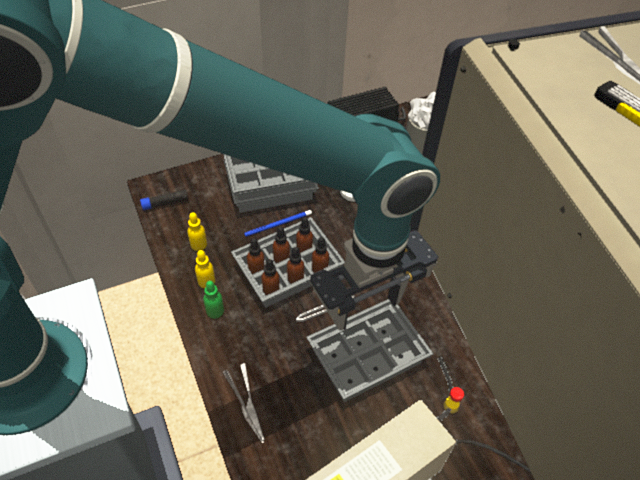

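View pics/t5.png

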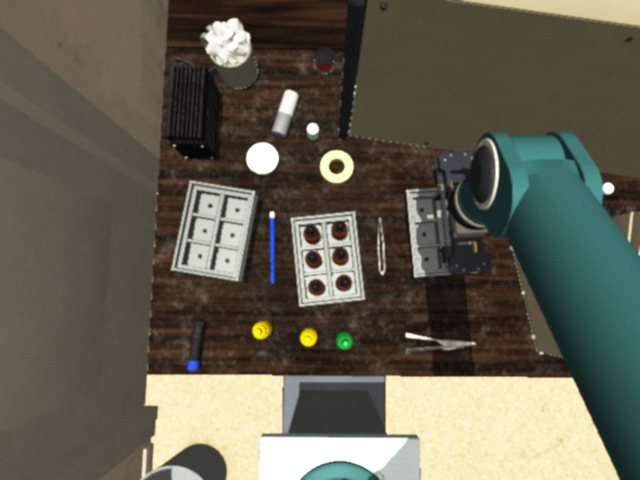

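```bash
python3 - <<'E'
from h import *
p=W('b',0,18)
env.movel([*p,.06],frame=R(4.6),rate=.15); st()
env.movel([*p,.025],rate=.06); st()
env.movel([*p,.009],rate=.05); st('dn')
effector.grasp(45); st('gr')
env.movel([*p,.03],rate=.05); st('lift')
env.movel([*p,.13],rate=.15); st('lift')
shot('side','s6');shot('top','t6')
E
```

```text
19.03 [ 0.5604 -0.1816  0.0604] w 0.0923 f [ 0.3 -0.6 -0.1] j7 0.01
 19.77 [ 0.56   -0.1823  0.025 ] w 0.0917 f [0.1 0.2 0.7] j7 -0.01
dn 20.23 [ 0.5596 -0.1822  0.0086] w 0.0918 f [-0. -0.  0.] j7 -0.02
gr 20.84 [ 0.5599 -0.1824  0.0091] w 0.0575 f [0.3 0.2 1.7] j7 -0.02
lift 21.41 [ 0.5599 -0.1825  0.0303] w 0.0578 f [-1.1  0.4 -3.7] j7 -0.01
lift 22.23 [ 0.559  -0.1824  0.1291] w 0.0574 f [ 0.1  0.1 -3.3] j7 0.06
```

View pics/s6.png

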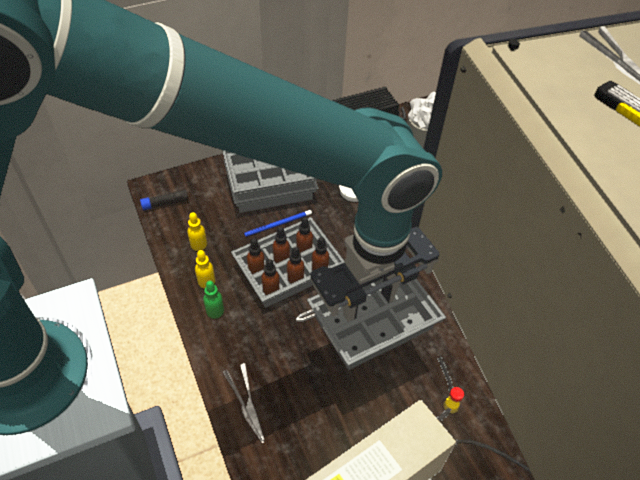

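```bash
python3 - <<'E'
from h import *
for n,f in(('side','s6'),('top','t6')):
    P=cloud(n,np.load(f'pics/{f}.npz')['d'])
    L=(P[...,:2]-[A['b'][0],A['b'][1]])@rz(np.radians(4.6))*1000;Z=P[...,2]
    # lip top plane: points in outer ring
    for nm,m in (('-y',(np.abs(L[...,1]+62)<2.5)&(np.abs(L[...,0])<80)),('+y',(np.abs(L[...,1]-62)<2.5)&(np.abs(L[...,0])<80)),('-x',(np.abs(L[...,0]+86)<2)&(np.abs(L[...,1])<58)),('+x',(np.abs(L[...,0]-86)<2)&(np.abs(L[...,1])<58))):
        m&=(Z>.14)&(Z<.185); print(n,nm,m.sum(),np.round(np.percentile(Z[m],[25,50,75,90]),4) if m.sum() else '')
E
```

```text
side -y 305 [0.1608 0.1625 0.1639 0.1646]
side +y 20 [0.1613 0.1635 0.1641 0.1647]
side -x 102 [0.1622 0.1632 0.1642 0.1649]
side +x 62 [0.1623 0.1632 0.1644 0.1649]
top -y 98 [0.1599 0.1613 0.1623 0.1635]
top +y 246 [0.1613 0.1623 0.1632 0.1639]
top -x 51 [0.161  0.1623 0.1628 0.1636]
top +x 64 [0.1609 0.1619 0.1627 0.1638]
```

```bash
python3 - <<'E'
from h import *
A['s']=(.5527,.2489,-8.9)
env.movel([*W('b',0,18),.18],rate=.2)
q=W('s',0,18); 
# way over tray a with level pose, then the stack
env.reach([*q,.19],R(-8.9)); st('over')
env.movel([*q,.125],rate=.12); env.pause(.3); st('hover')
shot('side','s7');shot('top','t7')
s=env.sense();print(np.degrees(np.arctan2(s['tcp_rot'][1][2],s['tcp_rot'][0][2])),np.round(s['tcp_rot'],3))
h=s['ee_pos'][2]-.009+.042
for n,f in(('top','t7'),('side','s7')):
    P=cloud(n,np.load(f'pics/{f}.npz')['d']);Z=P[...,2]
    c=A['s'];m=(np.hypot(P[...,0]-c[0],P[...,1]-c[1])<.12)&(np.abs(Z-h)<.004)
    print(n,h,m.sum(),np.median(Z[m]),fitrect(P[m][:,:2]))
E
```

```text
over 24.38 [0.5562 0.265  0.1895] w 0.0578 f [-0.  -0.9 -2.7] j7 -0.94
hover 25.37 [0.5558 0.2669 0.1257] w 0.0574 f [-0.1  0.4 -2. ] j7 -0.98
-8.898535781327773 [[-0.155  0.001  0.988]
 [-0.988  0.    -0.155]
 [-0.    -1.     0.001]]
top 0.15843263047692777 443 0.15845177659219867 ((571.7529296875, 245.82638549804688), (130.3188018798828, 137.56581115722656), 81.0536880493164)
side 0.15843263047692777 713 0.15906937860742487 ((551.8966674804688, 248.48809814453125), (135.31375122070312, 177.927001953125), 81.54086303710938)
```

View pics/s7.png

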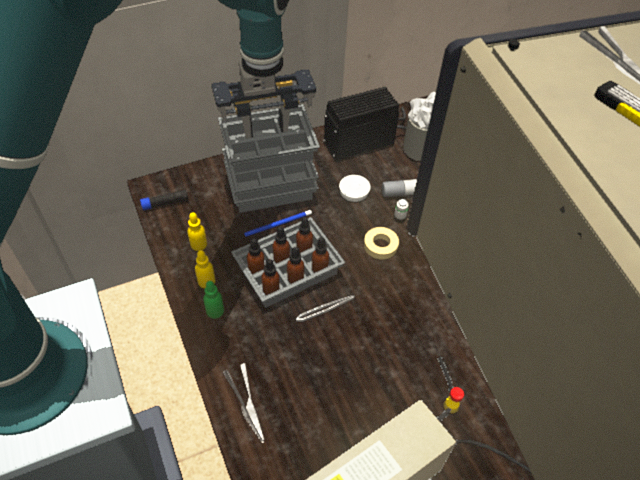

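View pics/t7.png

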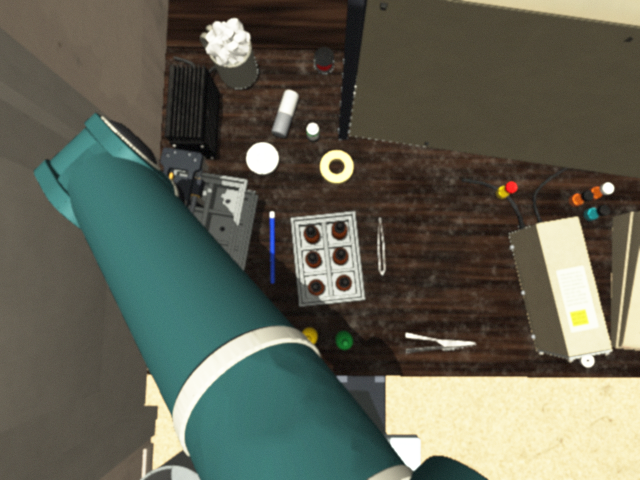

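```bash
python3 - <<'E'
from h import *
A['s']=(.5527,.2489,-8.9)
q=W('s',0.5,18)
for z in (.108,.095,.086,.080,.0765,.0740):
    env.movel([*q,z],frame=R(-8.9),rate=.05); st()
    f=env.sense()['wrist_force']
    if np.linalg.norm(f-np.array([0,0,-2.3]))>8: print('stop');break
E
```

```text
25.96 [0.5557 0.2666 0.1075] w 0.0575 f [ 0.4  0.5 -2.9] j7 -0.99
 26.37 [0.5557 0.2665 0.0945] w 0.0577 f [-0.6  1.2 -2. ] j7 -1.0
 26.7 [0.5557 0.2664 0.0855] w 0.0576 f [ 0.5 -0.2 -2.5] j7 -1.0
 26.97 [0.5557 0.2664 0.0796] w 0.0574 f [ 0.9  0.8 -2.9] j7 -1.01
 27.22 [0.5558 0.2665 0.0763] w 0.0575 f [-0.2 -0.6 -2. ] j7 -1.01
 27.47 [0.5559 0.2665 0.0738] w 0.0577 f [-0.9  0.  -3. ] j7 -1.01
```

```bash
python3 - <<'E'
from h import *
A['s']=(.5527,.2489,-8.9)
q=W('s',0.5,18)
env.movel([*q,.0731],frame=R(-8.9),rate=.05); st()
effector.release(); st('rel')
env.movel([*q,.12],rate=.1); st()
env.movel([*q,.2],rate=.2)
env.goto_joints([1.163,0.468,-0.012,1.603,0.006,1.071,-0.056]); st('home')
shot('side','s8');shot('top','t8')
for n,f in(('top','t8'),('side','s8')):
    P=cloud(n,np.load(f'pics/{f}.npz')['d']);Z=P[...,2]
    for nm,h in(('a',.042),('s',.106),('s',.074)):
        c=A[nm];m=(np.hypot(P[...,0]-c[0],P[...,1]-c[1])<.115)&(np.abs(Z-h)<.005)
        if m.sum():
            print(n,nm,h,m.sum(),np.median(Z[m]),fitrect(P[m][:,:2]))
    L=(P[...,:2]-[A['s'][0],A['s'][1]])@rz(np.radians(-8.9))*1000
    for nm,m in (('-y',(np.abs(L[...,1]+62)<2.5)&(np.abs(L[...,0])<80)),('+y',(np.abs(L[...,1]-62)<2.5)&(np.abs(L[...,0])<80)),('-x',(np.abs(L[...,0]+86)<2)&(np.abs(L[...,1])<58)),('+x',(np.abs(L[...,0]-86)<2)&(np.abs(L[...,1])<58))):
        m=m&(Z>.1); print(n,nm,m.sum(),np.round(np.percentile(Z[m],[25,50,75]),4))
E
```

```text
27.72 [0.5561 0.2667 0.0732] w 0.0574 f [-0.2  1.1 -2. ] j7 -1.01
rel 28.38 [0.556  0.2666 0.0731] w 0.092 f [-0.9  0.3  0.4] j7 -1.01
 28.99 [0.556  0.2663 0.1201] w 0.0922 f [ 0.2  0.6 -0.1] j7 -0.98
home 32.8 [ 0.2332 -0.6066  0.2141] w 0.092 f [-0.2  0.5 -0.7] j7 -0.06
top a 0.042 982 0.04209507909239968 ((503.5606689453125, 29.154613494873047), (177.45199584960938, 129.5441131591797), 6.748449802398682)
top s 0.106 1082 0.10600090243183774 ((552.656494140625, 248.75433349609375), (130.66188049316406, 177.66680908203125), 81.20942687988281)
top s 0.074 659 0.0738117384786785 ((550.9361572265625, 242.55264282226562), (117.55862426757812, 176.09205627441406), 81.30419921875)
top -y 205 [0.1055 0.1065 0.1075]
top +y 226 [0.1049 0.1062 0.1071]
top -x 141 [0.1056 0.1064 0.1071]
top +x 122 [0.1055 0.1062 0.107 ]
side a 0.042 1138 0.04272319071957931 ((503.4273986816406, 28.85378646850586), (179.0599365234375, 132.20535278320312), 6.530293941497803)
side s 0.106 832 0.10657337847598825 ((551.9406127929688, 247.88885498046875), (133.8878173828125, 177.76904296875), 80.97645568847656)
side s 0.074 1164 0.07385184540711248 ((551.5794677734375, 245.60491943359375), (129.59918212890625, 177.2060089111328), 80.90437316894531)
side -y 144 [0.1031 0.1063 0.1075]
side +y 121 [0.1038 0.1059 0.1072]
side -x 78 [0.1069 0.108  0.1088]
side +x 69 [0.1064 0.1074 0.1083]
```

View pics/s8.png

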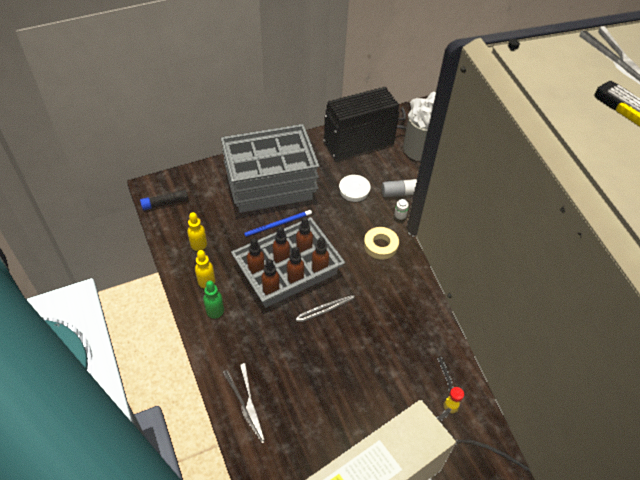

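View pics/t8.png

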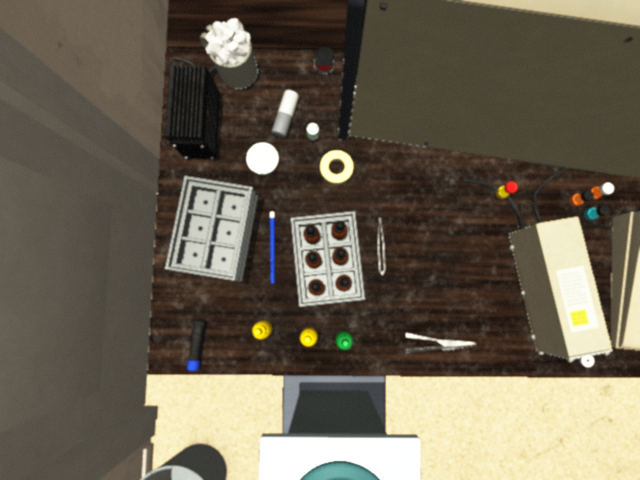

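The side view shows six upright bottles in tray_a (around 288,262) and a level stack of three trays (around 270,165). The lip is at 0.106 m all round, so the top tray is fully nested. The pen, tweezers, wafer box and tape look unmoved.

```bash
python3 -c "
from h import *
workorder.finish_job()"
```

```text
the job is handed in; nothing more can be done
```

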